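Steady the rocking hob with its wedge

ROBOT

A 6-joint arm with a two-finger parallel gripper is mounted at the origin on the work surface. World frame = base frame: x ahead of the robot, y to its left, z up, the work surface at z = 0. Lengths are in mm, angles in rad, forces in N, time in s.
With the tool pointing down it reaches from about 400 to 925 mm from the base axis. Payload 12.5 kg.
Tool frame: the origin (TCP) lies on the mounting face of the last link; the fingertips stand 190 mm ahead of it and the grasp point (between the pads) lies 171 mm ahead of it (env.tcp_to_tips is the distance from the TCP to the fingertips, in mm); x points along the fingers, y is the direction in which the jaws open and shut, and the axes are right-handed (so a half turn about x gives the same grasp; the last joint's range is limited). The gripper opens to 95 mm and grips with 3 to 60 N. Pads are 20 mm wide; open, the fingers measure 119 mm over their backs; the gripper's body (75 mm by 180 mm) begins 59 mm behind the grasp point.
Start: joints at [1.001, 0.491, 1.559, -0, 1.092, -0.106], TCP at [279.571, 558.986, 404.761] pointing down, gripper open.
Joint ranges: [-3.1, 3.1], [-0.84, 2.19], [0.05, 2.79], [-1.13, 4.28], [0.06, 2.93], [-2.69, 2.69]. Speed limits (rad/s): [2.22, 2.22, 2.79, 3.14, 3.14, 3.14].

INTERFACE

Orientations are given as [roll, pitch, yaw] about the fixed x, y, z axes, in that order (R = Rz(yaw) Ry(pitch) Rx(roll)).
In Python, from cell import monitor, cams, job, env gives the robot as it stands. The module is installed in compiled form; this text tells all that it offers.
- The arm moves only by the tool apply_moves, never from a script. Its argument "series" is a list of rows, each a list of 3 entries, a list of its own where there are three numbers: the closure, from -1 (fully open) to 1 (shut), so that 0 is half open, then the shift along the tool's x, y, z in cm, then the turn about the tool's x in rad. A call has 1 to 20 rows; each row is the pose to reach, as a shift and turn from the pose commanded when the call began, along the tool's axes at that moment; what a row does not reach only later rows make up. A row lasts 1/8 s, in which the tool goes at most 62.5 mm and 10.7 degrees, less where a joint would pass 70% of its speed; a pose out of reach is approached as far as the arm can. A call with a gripper value outside its range is refused whole. The fingers move at their own pace and stop on an object; the grip force is fixed at half the most. Time passes only in rows, so rows that repeat a pose let the fingers close. It gives the time, the measured TCP pose, the force and the opening at its end, in the units of the state.
- monitor.state(): the state, without advancing time (a new reading comes with each control period).
- cams.read_camera(name): name is "side" or "top"; returns a dict with "image" (420x560x3 uint8, red, green, blue), "fx", "fy", "cx", "cy" (pixels), "position" and "orientation" of the camera in the world. Camera axes: x right, y down, z forward; pixel columns grow to the right and rows downward; lengths in mm; the calibration is good to about 2 mm. A picture is of the moment at which its call begins. There is no depth.
- job.job_done(): hands the job in, once; it reports no verdict.
The state is a dict: "t": time; "joints": joint angles; "qvel": joint speeds; "tau": joint torques, N m; "eef_pos": TCP position; "tcp_rot": TCP orientation; "ft_force": force on the tool from outside, world axes, zero at the start; "moment": the same for the moment, N m; "opening": opening from 0.0 (shut) to 1.0 (fully open).
Only numpy, scipy, OpenCV 4.12 (cv2) and the standard library are available. Lean on these libraries where they do the work, as an engineer would, in place of code of your own. Each camera call takes 0.05 s, during which the arm holds its last target. There are 200 camera calls.

TASK

The small hob on the ledge rocks on one of its four corners. Press down on its corners with the fingertips to find the one that gives, push that corner's wooden wedge in flat under the foot until it is just snug and the hob still stands level, then press the same corner firmly again to check that it no longer rocks, and move clear. Touch and push only: lift neither the hob nor a wedge, leave the other three wedges where they lie, and do not shift the hob or the things around it.

Things in the scene. Friction and masses are not known exactly. Their poses are not given: they have to be found in the camera images.
- hob: compact induction hob, 2 to 3 kg: grey housing, flat black glass top 200 mm (own x, away from the robot) by 260 mm (own y). Origin midway between its feet's undersides, 5 mm above the ledge; glass 48 mm, housing's underside 12 mm above the origin. Square rubber feet 26 mm wide stand on 30 mm wide, 5 mm thick pads stuck to the ledge; one pad, not always the same, has come off
- corner_near_left (a point): point on the hob's glass over the centre of its near left foot (hob x -70, y 100 mm; near = towards the robot, left = +y), 53 mm above the ledge: press here. If this foot's pad is gone the foot hangs 5 mm clear: at 2 to 4 N the corner rocks down 5 mm (the opposite one rises) and returns when let go. With its pad it does not move
- corner_near_right (a point): point on the hob's glass over the centre of its near right foot (hob x -70, y -100 mm; near = towards the robot, left = +y), 53 mm above the ledge: press here. If this foot's pad is gone the foot hangs 5 mm clear: at 2 to 4 N the corner rocks down 5 mm (the opposite one rises) and returns when let go. With its pad it does not move
- corner_far_left (a point): point on the hob's glass over the centre of its far left foot (hob x 70, y 100 mm; near = towards the robot, left = +y), 53 mm above the ledge: press here. If this foot's pad is gone the foot hangs 5 mm clear: at 2 to 4 N the corner rocks down 5 mm (the opposite one rises) and returns when let go. With its pad it does not move
- corner_far_right (a point): point on the hob's glass over the centre of its far right foot (hob x 70, y -100 mm; near = towards the robot, left = +y), 53 mm above the ledge: press here. If this foot's pad is gone the foot hangs 5 mm clear: at 2 to 4 N the corner rocks down 5 mm (the opposite one rises) and returns when let go. With its pad it does not move
- wedge_near_left: loose beech wedge flat on the ledge at the near left foot, 70 x 36 mm, 20 g, 2 mm thick rising to 11 mm (end face 10 mm high). Origin mid-underside; +x to the thin end, aimed at the foot along hob y. Slides freely (under 1 N). Under a foot without pad it is snug with its origin 125 mm from the hob's x axis; more than about 6 N then starts to shift the hob. At other feet it strikes the pad
- wedge_near_right: loose beech wedge flat on the ledge at the near right foot, 70 x 36 mm, 20 g, 2 mm thick rising to 11 mm (end face 10 mm high). Origin mid-underside; +x to the thin end, aimed at the foot along hob y. Slides freely (under 1 N). Under a foot without pad it is snug with its origin 125 mm from the hob's x axis; more than about 6 N then starts to shift the hob. At other feet it strikes the pad
- wedge_far_left: loose beech wedge flat on the ledge at the far left foot, 70 x 36 mm, 20 g, 2 mm thick rising to 11 mm (end face 10 mm high). Origin mid-underside; +x to the thin end, aimed at the foot along hob y. Slides freely (under 1 N). Under a foot without pad it is snug with its origin 125 mm from the hob's x axis; more than about 6 N then starts to shift the hob. At other feet it strikes the pad
- wedge_far_right: loose beech wedge flat on the ledge at the far right foot, 70 x 36 mm, 20 g, 2 mm thick rising to 11 mm (end face 10 mm high). Origin mid-underside; +x to the thin end, aimed at the foot along hob y. Slides freely (under 1 N). Under a foot without pad it is snug with its origin 125 mm from the hob's x axis; more than about 6 N then starts to shift the hob. At other feet it strikes the pad
- ramekin: white ceramic ramekin, 62 mm across, 34 mm high, standing between the two left wedges; origin at its underside's centre
- spice_tin: round metal spice tin, 50 mm across, 38 mm high, standing between the two right wedges; origin at its underside's centre
- tray: black plastic tray 244 x 344 mm, rim 24 mm high, to the robot's right; origin at its underside's centre
- whisk: steel balloon whisk 300 mm long lying in the tray; origin under its middle, +x towards the wires
- jug: glass measuring jug 116 mm across, 145 mm high, with a handle, behind the hob; origin at its underside's centre
- steamer: round bamboo steamer with two tiers and a lid, 190 mm across, 165 mm high, to the robot's left; origin at its underside's centre
- spoon: wooden spoon 260 mm long lying behind the hob on the right; origin at its middle

How it is judged (in metres and radians):
On the way, in this order (a step that is already met when the one before it is completed fails the run):
1. the fingers press down the corner that rocks, so that it dips by more than 3 mm (contact force between the fingers and hob above 1 N and height (world z) of any of corner_near_left, corner_near_right, corner_far_left, corner_far_right below 0.05 m), for 0.05 s.
2. that corner's wedge is pushed home flat under its foot and the hob stands level (((y of wedge_near_left in the frame of hob between 0.05 and 0.131 m and x of wedge_near_left in the frame of hob between -0.085 and -0.055 m and height (world z) of wedge_near_left below 0.003 m and angle between hob's own z axis and vertical below 0.015 rad) or (y of wedge_near_right in the frame of hob between -0.131 and -0.05 m and x of wedge_near_right in the frame of hob between -0.085 and -0.055 m and height (world z) of wedge_near_right below 0.003 m and angle between hob's own z axis and vertical below 0.015 rad) or (y of wedge_far_left in the frame of hob between 0.05 and 0.131 m and x of wedge_far_left in the frame of hob between 0.055 and 0.085 m and height (world z) of wedge_far_left below 0.003 m and angle between hob's own z axis and vertical below 0.015 rad) or (y of wedge_far_right in the frame of hob between -0.131 and -0.05 m and x of wedge_far_right in the frame of hob between 0.055 and 0.085 m and height (world z) of wedge_far_right below 0.003 m and angle between hob's own z axis and vertical below 0.015 rad))), for 0.2 s.
3. the wedged corner is pressed again with more than 4 N and stays up within 2.5 mm (((y of wedge_near_left in the frame of hob between 0.05 and 0.131 m and x of wedge_near_left in the frame of hob between -0.085 and -0.055 m and height (world z) of wedge_near_left below 0.003 m and angle between hob's own z axis and vertical below 0.015 rad and contact force between the fingers and hob above 4 N and horizontal distance between the grasp point and corner_near_left below 0.04 m and height (world z) of corner_near_left above 0.0505 m) or (y of wedge_near_right in the frame of hob between -0.131 and -0.05 m and x of wedge_near_right in the frame of hob between -0.085 and -0.055 m and height (world z) of wedge_near_right below 0.003 m and angle between hob's own z axis and vertical below 0.015 rad and contact force between the fingers and hob above 4 N and horizontal distance between the grasp point and corner_near_right below 0.04 m and height (world z) of corner_near_right above 0.0505 m) or (y of wedge_far_left in the frame of hob between 0.05 and 0.131 m and x of wedge_far_left in the frame of hob between 0.055 and 0.085 m and height (world z) of wedge_far_left below 0.003 m and angle between hob's own z axis and vertical below 0.015 rad and contact force between the fingers and hob above 4 N and horizontal distance between the grasp point and corner_far_left below 0.04 m and height (world z) of corner_far_left above 0.0505 m) or (y of wedge_far_right in the frame of hob between -0.131 and -0.05 m and x of wedge_far_right in the frame of hob between 0.055 and 0.085 m and height (world z) of wedge_far_right below 0.003 m and angle between hob's own z axis and vertical below 0.015 rad and contact force between the fingers and hob above 4 N and horizontal distance between the grasp point and corner_far_right below 0.04 m and height (world z) of corner_far_right above 0.0505 m))), for 0.2 s.
At the end, for the whole second after the job is handed in: One wedge lies flat under its foot, thin end at least 17 mm in past the foot's outer side and within 15 mm of the foot's centre line; the other wedges within 10 mm of their starts; the hob at rest, level within 0.015 rad and within 15 mm of its start (((y of wedge_near_left in the frame of hob between 0.05 and 0.131 m and x of wedge_near_left in the frame of hob between -0.085 and -0.055 m and height (world z) of wedge_near_left below 0.003 m and distance of each of wedge_near_right, wedge_far_left, wedge_far_right from where it was at the start of the episode below 0.01 m) or (y of wedge_near_right in the frame of hob between -0.131 and -0.05 m and x of wedge_near_right in the frame of hob between -0.085 and -0.055 m and height (world z) of wedge_near_right below 0.003 m and distance of each of wedge_near_left, wedge_far_left, wedge_far_right from where it was at the start of the episode below 0.01 m) or (y of wedge_far_left in the frame of hob between 0.05 and 0.131 m and x of wedge_far_left in the frame of hob between 0.055 and 0.085 m and height (world z) of wedge_far_left below 0.003 m and distance of each of wedge_near_left, wedge_near_right, wedge_far_right from where it was at the start of the episode below 0.01 m) or (y of wedge_far_right in the frame of hob between -0.131 and -0.05 m and x of wedge_far_right in the frame of hob between 0.055 and 0.085 m and height (world z) of wedge_far_right below 0.003 m and distance of each of wedge_near_left, wedge_near_right, wedge_far_left from where it was at the start of the episode below 0.01 m)) and angle between hob's own z axis and vertical below 0.015 rad and distance of hob from where it was at the start of the episode below 0.015 m and linear speed of hob below 0.01 m/s); the robot touches nothing.
It fails at once if a wedge is picked up (height (world z) of any of wedge_near_left, wedge_near_right, wedge_far_left, wedge_far_right above 0.012 m).
It fails at once if the hob is lifted (height (world z) of hob above 0.014 m or angle between hob's own z axis and vertical above 0.12 rad).
It fails at once if a bystander is shoved more than 20 mm (distance of any of ramekin, spice_tin, tray, whisk, jug, steamer, spoon from where it was at the start of the episode above 0.02 m).
It also fails if it takes over 51 s, if anything falls off the work surface, if the arm or the gripper's body presses on something with over 40 N, if the wrist force passes 120 N, or if a joint passes its speed limit or range.

## Working session

There is one attempt and no reset: what is moved stays moved. The work goes in short steps, Python scripts to look and compute and a tool call to move; the robot and the scene stay as the last step left them, time stands still between calls to the robot, and variables do not carry over. Pictures are saved under pics/ and viewed, about 8 in all and at most 12, crops included, and the job is handed in when it is done.

Besides the shell and the picture viewer there is one more tool, called after "Request:" as name(argument=value, ...) on one line, values as JSON. apply_moves: Moves the arm, as the interface text tells. Its arguments: {"type":"object","properties":{"series":{"type":"array"}},"required":["series"]}

```bash
mkdir -p pics
python3 - <<'E'
from cell import monitor,cams,job,env
import cv2,numpy as np
s=monitor.state();print(s, env.tcp_to_tips)
for n in("top","side"):
    c=cams.read_camera(n);cv2.imwrite(f"pics/{n}0.png",c["image"][:,:,::-1])
    print(n,{k:v for k,v in c.items() if k!="image"})
E
```

```text
{'t': 0.0, 'joints': array([ 1.00141095e+00,  4.91564377e-01,  1.55946189e+00,  1.33716681e-05,
        1.09167461e+00, -1.05598254e-01]), 'qvel': array([-0.0006294 , -0.00079167, -0.00048351,  0.00098077,  0.00042664,
        0.00220214]), 'tau': array([-9.69981229e-04, -6.12655377e+01, -2.58186257e+01,  6.91937422e-02,
        4.82142437e-02, -9.57019483e-05]), 'eef_pos': array([279.54605554, 558.96055747, 404.15435091]), 'tcp_rot': array([-1.68709528,  1.56968804, -2.15088857]), 'ft_force': array([-0.03323976,  0.30414726,  0.28827597]), 'moment': array([-0.00518637,  0.01886189, -0.0205274 ]), 'opening': 0.9972133665728726} 190.1
top {'fx': 410.69690930248146, 'fy': 410.69690930248146, 'cx': 271.71026128000136, 'cy': 205.22265718029598, 'position': array([ 458.11856438,  -47.68046029, 1298.18030789]), 'orientation': array([-3.05040604, -0.00551809, -1.59174994])}
side {'fx': 393.25421931636885, 'fy': 393.25421931636885, 'cx': 281.32783259723584, 'cy': 213.400515719695, 'position': array([ 179.82482486, -625.29080153,  887.14715416]), 'orientation': array([-2.42896179,  0.00646965, -0.5642985 ])}
```

View pics/top0.png

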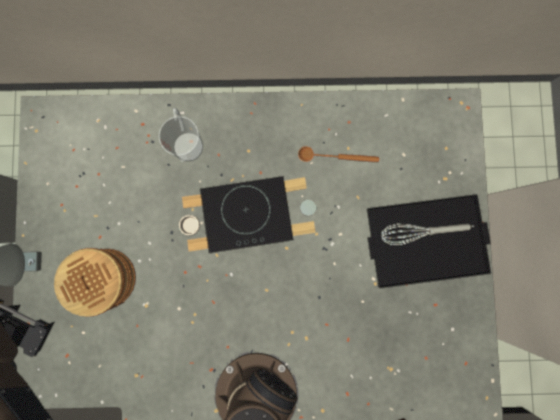

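View pics/side0.png

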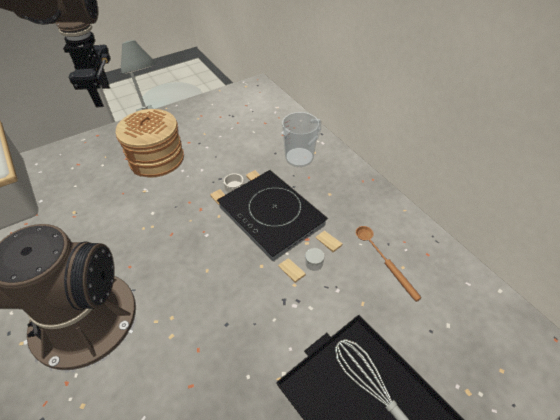

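The top view shows the hob glass centred near (247,215), its wedges at about (192,201), (197,244), (295,184) and (303,229), the ramekin at (189,225) and the tin at (308,207). The side view shows the same layout with the hob near (272,213). Next I measure the positions.

```bash
cat > h.py <<'E'
import cv2,numpy as np
from scipy.spatial.transform import Rotation as R
from cell import monitor,cams,job,env
def ray(c,uv,z):
    uv=np.atleast_2d(uv).astype(float)
    d=np.c_[(uv[:,0]-c["cx"])/c["fx"],(uv[:,1]-c["cy"])/c["fy"],np.ones(len(uv))]
    d=R.from_euler("xyz",c["orientation"]).apply(d); p=np.array(c["position"])
    return (p+d*((z-p[2])/d[:,2])[:,None])[:,:2]
def hob(c,uv):
    g=c["image"].astype(int).max(2)
    m=(g<60).astype(np.uint8)
    m=cv2.morphologyEx(m,cv2.MORPH_CLOSE,np.ones((7,7)))
    n,l,st,ce=cv2.connectedComponentsWithStats(m)
    k=l[uv[1],uv[0]]; cn=max(cv2.findContours((l==k).astype(np.uint8),cv2.RETR_EXTERNAL,cv2.CHAIN_APPROX_NONE)[0],key=len)
    return ray(c,cn[:,0],53)
def wedges(c,z=6):
    h=cv2.cvtColor(c["image"],cv2.COLOR_RGB2HSV)
    m=((h[...,0]>10)&(h[...,0]<25)&(h[...,1]>90)&(h[...,2]>140)).astype(np.uint8)
    n,l,st,ce=cv2.connectedComponentsWithStats(m)
    out=[]
    for k in range(1,n):
        if 60<st[k,4]<800:
            cn=max(cv2.findContours((l==k).astype(np.uint8),cv2.RETR_EXTERNAL,cv2.CHAIN_APPROX_NONE)[0],key=len)
            out.append((ce[k].round(),st[k,4],cv2.minAreaRect(ray(c,cn[:,0],z).astype(np.float32))))
    return out
def tocm(ctr,yaw,p):
    r=np.array([[np.cos(yaw),np.sin(yaw)],[-np.sin(yaw),np.cos(yaw)]]); return r@(np.array(p)-ctr)
E
python3 - <<'E'
from h import *
for n,uv in(("top",(225,200)),("side",(272,230))):
    c=cams.read_camera(n);r=cv2.minAreaRect(hob(c,uv).astype(np.float32));print(n,"hob",r,cv2.boxPoints(r).round(0).tolist())
    for w in wedges(c):print(w[0],w[1],np.round(w[2][0]),np.round(w[2][1]),round(w[2][2],1))
s=monitor.state();print(R.from_euler("xyz",s["tcp_rot"]).as_matrix().round(3))
E
```

```text
top hob ((547.339111328125, 21.741600036621094), (193.9286651611328, 253.73593139648438), 7.606514930725098) [[434.0, 135.0], [468.0, -117.0], [660.0, -91.0], [627.0, 160.0]]
[311. 154.] 158 [ 728. -201.] [96. 47.] 69.3
[358. 158.] 180 [ 724. -335.] [132.  15.] 83.3
[295. 184.] 218 [ 642. -132.] [34. 65.] 8.4
[192. 201.] 209 [595. 195.] [36. 59.] 7.0
[303. 228.] 239 [ 502. -154.] [34. 70.] 6.9
[197. 244.] 218 [459. 178.] [35. 60.] 5.9
side hob ((544.1595458984375, 13.351181030273438), (198.30613708496094, 266.9883117675781), 7.178542137145996) [[429.0, 133.0], [462.0, -131.0], [659.0, -107.0], [626.0, 158.0]]
[  6. 156.] 186 [-63. 790.] [355.  42.] 82.8
[157. 160.] 133 [360. 455.] [ 59. 176.] 83.5
[153. 156.] 96 [355. 470.] [36. 94.] 69.2
[156. 171.] 89 [335. 399.] [31. 77.] 69.6
[217. 196.] 63 [456. 184.] [33. 44.] 7.8
[389. 262.] 482 [ 738. -276.] [246.  47.] 88.7
[[-0.     0.447  0.894]
 [-0.001  0.894 -0.447]
 [-1.    -0.001 -0.   ]]
```

```bash
cat >> h.py <<'E'
CTR=np.array([547.,21.5]);YAW=0.132
def w(hx,hy):
    c,s=np.cos(YAW),np.sin(YAW);return CTR+np.array([c*hx-s*hy,s*hx+c*hy])
def sh(xy,ztip,jaw=None):
    "shift in cm (tool axes) and turn to bring tips to xy,ztip"
    s=monitor.state();M=R.from_euler("xyz",s["tcp_rot"]).as_matrix()
    d=np.r_[xy,ztip+env.tcp_to_tips]-s["eef_pos"]
    # correct for current tool tilt: tips lie along M[:,0]
    t=np.arctan2(M[1,1],M[0,1])
    a=None if jaw is None else round((t-jaw+np.pi/2)%np.pi-np.pi/2,3)
    return (M.T@d/10).round(2).tolist(),a
E
python3 - <<'E'
from h import *
for n in[(-70,100),(-70,-100),(70,100),(70,-100)]:
    print(n,w(*n).round(),sh(w(*n),85,np.pi/2+YAW))
c=cams.read_camera("top")
print(ray(c,(187,147),2),ray(c,(182,138),145),ray(c,(90,283),165),ray(c,(189,225),34),ray(c,(308,207),38))
for x in wedges(c,6)[2:]:print(tocm(CTR,YAW,x[2][0]).round(1))
E
```

```text
(-70, 100) [464. 111.] ([12.95, -31.75, 36.56], np.float64(-0.596))
(-70, -100) [491. -87.] ([12.96, -48.3, 47.78], np.float64(-0.596))
(70, 100) [603. 130.] ([12.94, -23.89, 48.14], np.float64(-0.596))
(70, -100) [630. -68.] ([12.95, -40.45, 59.37], np.float64(-0.596))
[[769.4909107  210.38457308]] [[761.60069348 196.13198791]] [[359.52332366 441.95524299]] [[517.70778013 198.40902447]] [[ 565.39522719 -168.73826491]]
[  73.6 -164.8]
[ 70.7 166.1]
[ -67.7 -167.6]
[-66.  166.9]
```

Request:
apply_moves(series=[[1,[0,-31.7,36.5],-0.6],[1,[0,-31.7,36.5],-0.6],[1,[0,-31.7,36.5],-0.6],[1,[0,-31.7,36.5],-0.6],[1,[0,-31.7,36.5],-0.6],[1,[0,-31.7,36.5],-0.6],[1,[0,-31.7,36.5],-0.6],[1,[0,-31.7,36.5],-0.6],[1,[0,-31.7,36.5],-0.6],[1,[12.9,-31.7,36.5],-0.6],[1,[12.9,-31.7,36.5],-0.6],[1,[12.9,-31.7,36.5],-0.6],[1,[12.9,-31.7,36.5],-0.6],[1,[12.9,-31.7,36.5],-0.6]])

```text
t: 2.0
eef_pos: [464.5, 112.6, 277.9]
tcp_rot: [-0.014, 1.567, 0.123]
ft_force: [-0.0, -1.0, 0.2]
opening: 0.004
```

Run:
```python
from h import *
s=monitor.state();print(s["t"],s["eef_pos"],s["ft_force"],s["opening"]);print(R.from_euler("xyz",s["tcp_rot"]).as_matrix().round(3));print(sh(w(-70,100),56,np.pi/2+YAW))
```

```text
2.0 [464.53474858 112.5663611  277.87986852] [-0.02060053 -0.99865234  0.23472124] 0.004498008805451694
[[ 0.004 -0.136  0.991]
 [ 0.     0.991  0.136]
 [-1.    -0.     0.004]]
([3.18, -0.11, -0.04], np.float64(0.005))
```

Request:
apply_moves(series=[[1,[3.0,0,0],0],[1,[3.3,0,0],0],[1,[3.4,0,0],0],[1,[3.5,0,0],0],[1,[3.6,0,0],0],[1,[3.6,0,0],0],[1,[3.6,0,0],0]])

```text
t: 2.88
eef_pos: [463.9, 112.3, 243.2]
tcp_rot: [-0.009, 1.569, 0.127]
ft_force: [-10.1, -1.8, 34.5]
opening: 0.004
```

Near left carries 34 N with no dip, so it is solid. Next is near right, which is 200 mm along tool -y.

Request:
apply_moves(series=[[1,[-2,0,0],0],[1,[-2,-20,0],0],[1,[-2,-20,0],0],[1,[-2,-20,0],0],[1,[-2,-20,0],0],[1,[-2,-20,0],0],[1,[-0.4,-20,0],0],[1,[-0.2,-20,0],0],[1,[-0.1,-20,0],0],[1,[-0.0,-20,0],0],[1,[0,-20,0],0],[1,[0,-20,0],0]])

```text
t: 4.38
eef_pos: [491.2, -84.4, 243.2]
tcp_rot: [-0.565, 1.568, -0.427]
ft_force: [-10.8, -2.8, 45.4]
opening: 0.003
```

Near right is solid as well, at 45 N. Far right comes next.

Request:
apply_moves(series=[[1,[-2,0,0],0],[1,[-2,0,14],0],[1,[-2,0,14],0],[1,[-2,0,14],0],[1,[-2,0,14],0],[1,[-0.4,0,14],0],[1,[-0.2,0,14],0],[1,[-0.1,0,14],0],[1,[-0.05,0,14],0],[1,[-0.05,0,14],0]])

```text
t: 5.62
eef_pos: [630.0, -67.1, 240.4]
tcp_rot: [-0.259, 1.571, -0.123]
ft_force: [-1.8, -0.5, 2.1]
opening: 0.001
```

Far right gives: the tip is at 50.3 mm with only 2 N. I press 2 mm further so the dip clears the 3 mm threshold, then lift.

Request:
apply_moves(series=[[1,[0.08,0,0],0],[1,[0.15,0,0],0],[1,[0.18,0,0],0],[1,[0.18,0,0],0],[1,[0.18,0,0],0]])

```text
t: 6.25
eef_pos: [630.2, -67.2, 239.2]
tcp_rot: [-0.49, 1.57, -0.354]
ft_force: [-2.6, -1.1, 8.4]
opening: 0.004
```

Request:
apply_moves(series=[[1,[-0.5,0,0],0],[1,[-5,0,0],0],[1,[-7,0,-18],0],[1,[-7,0,-18],0],[1,[-7,0,-18],0],[1,[-7,0,-18],0],[1,[-7,0,-18],0]])

```text
t: 7.12
eef_pos: [452.5, -91.6, 308.8]
tcp_rot: [-0.372, 1.569, -0.236]
ft_force: [1.3, -0.3, 1.1]
opening: 0.004
```

Run:
```python
from h import *
s=monitor.state();print(s["t"],s["eef_pos"],s["ft_force"])
I=[]
for n,b in(("top",(170,150,340,270)),("side",(200,160,380,300))):
    c=cams.read_camera(n)
    for x in wedges(c,6):print(n,x[0],x[1],np.round(x[2][0]),np.round(x[2][1]),tocm(CTR,YAW,x[2][0]).round(1),tocm(CTR,YAW,cv2.boxPoints(x[2]).T-CTR[:,None]+CTR[:,None] if 0 else x[2][0]).round())
    u0,v0,u1,v1=b;I.append(cv2.resize(c["image"][v0:v1,u0:u1],(680,int(680*(v1-v0)/(u1-u0))))[:,:,::-1])
    r=cv2.minAreaRect(hob(c,(225,200) if n=="top" else (272,230)).astype(np.float32));print(n,r)
cv2.imwrite("pics/top1.png",I[0]);cv2.imwrite("pics/side1.png",I[1])
```

```text
7.125 [452.46140755 -91.59638419 308.77389469] [ 1.34555684 -0.3066228   1.11520213]
top [336. 156.] 412 [ 722. -274.] [251.  49.] [ 134.7 -315.9] [ 135. -316.]
top [295. 184.] 218 [ 642. -132.] [34. 65.] [  73.6 -164.8] [  74. -165.]
top [192. 201.] 211 [595. 195.] [36. 59.] [ 70.7 165.7] [ 71. 166.]
top [305. 225.] 100 [ 508. -154.] [21. 67.] [ -61.8 -168.9] [ -62. -169.]
top [197. 244.] 221 [460. 178.] [35. 61.] [-66.  166.5] [-66. 167.]
top ((547.7197875976562, 21.663848876953125), (191.9212188720703, 252.25921630859375), 7.6830315589904785)
side [  5. 145.] 96 [-64. 818.] [  8. 302.] [-500.9  869.9] [-501.  870.]
side [145. 144.] 322 [366. 562.] [114. 208.] [-107.9  559.2] [-108.  559.]
side [154. 157.] 392 [369. 472.] [199.  98.] [-117.5  470.2] [-118.  470.]
side [158. 170.] 213 [359. 403.] [ 52. 142.] [-135.8  402.4] [-136.  402.]
side [388. 262.] 514 [ 738. -271.] [257.  47.] [ 150.6 -315.2] [ 151. -315.]
side ((1015.35888671875, 259.522216796875), (2021.693115234375, 2387.9306640625), 56.68629455566406)
```

Run:
```python
from h import *
print(sh(w(70,-100),55,np.pi/2+YAW),sh(w(72,-232),70),sh(w(72,-232),5))
```

```text
([6.34, -0.13, 17.82], np.float64(0.004)) ([4.84, -13.33, 17.96], None) ([11.34, -13.33, 17.96], None)
```

A second, slightly deeper press makes the dip certain. After it the arm lifts, goes out beyond the far right wedge and comes down behind its thick end.

Request:
apply_moves(series=[[1,[0,0,18],0],[1,[0,0,18],0],[1,[0,0,18],0],[1,[0,0,18],0],[1,[5.0,0,18],0],[1,[6.6,0,18],0],[1,[6.85,0,18],0],[1,[7.0,0,18],0],[1,[7.1,0,18],0],[1,[7.1,0,18],0],[1,[7.1,0,18],0]])

```text
t: 8.6
eef_pos: [629.7, -66.9, 239.1]
tcp_rot: [2.3, 1.571, 2.436]
ft_force: [-6.2, 1.6, 10.5]
opening: 0.004
```

Request:
apply_moves(series=[[1,[-0.5,0,0],0],[1,[-4,0,0],0],[1,[-4,-13.2,0],0],[1,[-4,-13.2,0],0],[1,[-4,-13.2,0],0],[1,[-4,-13.2,0],0],[1,[2.0,-13.2,0],0],[1,[2.0,-13.2,0],0],[1,[2.0,-13.2,0],0]])

```text
t: 9.72
eef_pos: [648.5, -196.8, 219.0]
tcp_rot: [-0.407, 1.57, -0.269]
ft_force: [0.4, 0.5, -0.1]
opening: 0.007
```

Run:
```python
from h import *
s=monitor.state();print(s["t"],s["eef_pos"],s["ft_force"])
c=cams.read_camera("side");u0,v0,u1,v1=(200,160,380,300);cv2.imwrite("pics/side2.png",cv2.resize(c["image"][v0:v1,u0:u1],(680,529))[:,:,::-1])
print(sh(w(72,-232),5,np.pi/2+YAW),sh(w(72,-182),4))
```

```text
9.725 [ 648.53528975 -196.84274255  219.00541433] [ 0.43306587  0.4523061  -0.07326458]
([2.45, -0.19, -0.0], np.float64(0.005)) ([2.54, 4.81, 0.02], None)
```

View pics/side2.png

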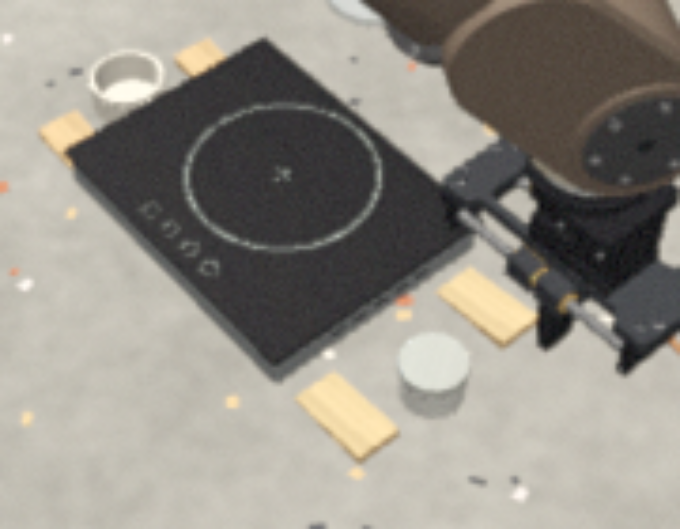

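The side crop shows the finger at (553,325), right behind the far right wedge (487,305) and in line with it. Near right wedge, tin and hob are untouched. I lower the fingers and push to about 10 mm short of snug.

Request:
apply_moves(series=[[1,[2.5,-0.2,0],0],[1,[2.5,-0.2,0],0],[1,[2.5,0.8,0],0],[1,[2.5,1.4,0],0],[1,[2.5,2.0,0],0],[1,[2.5,2.6,0],0],[1,[2.5,3.2,0],0],[1,[2.5,3.8,0],0],[1,[2.5,4.3,0],0],[1,[2.5,4.8,0],0],[1,[2.5,4.8,0],0]])

```text
t: 11.15
eef_pos: [641.5, -149.8, 192.5]
tcp_rot: [1.114, 1.571, 1.251]
ft_force: [-0.2, -0.2, 2.4]
opening: -0.0
```

Run:
```python
from h import *
s=monitor.state();print(s["t"],s["eef_pos"],s["ft_force"])
c=cams.read_camera("side");u0,v0,u1,v1=(200,160,380,300);cv2.imwrite("pics/side3.png",cv2.resize(c["image"][v0:v1,u0:u1],(680,529),interpolation=cv2.INTER_CUBIC)[:,:,::-1])
print(tocm(CTR,YAW,ray(c,(328.8,240.7),6)[0]), "tip",tocm(CTR,YAW,s["eef_pos"][:2]))
```

```text
11.15 [ 641.49020117 -149.78712313  192.50616313] [-0.23812362 -0.18012663  2.44471413]
[  71.47697782 -167.80941112] tip [  71.12389885 -182.23355257]
```

View pics/side3.png

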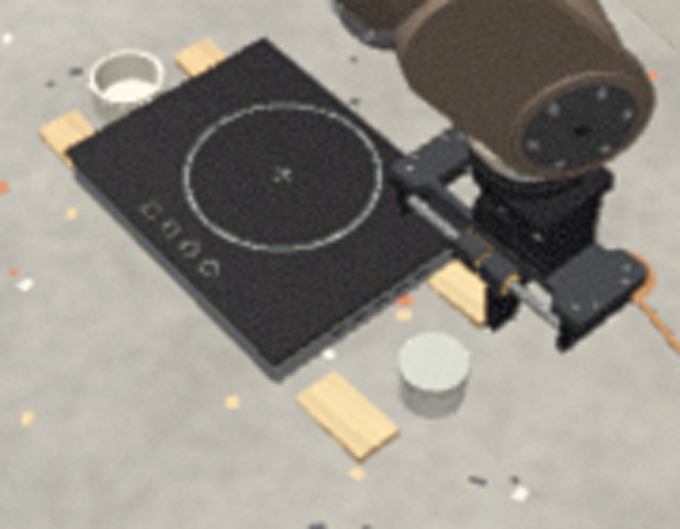

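The wedge is straight and sliding under the hob, its visible part ending at (470,290). I continue in small steps and watch the force along hob y.

Request:
apply_moves(series=[[1,[-0.1,0.2,0],0],[1,[-0.1,0.4,0],0],[1,[-0.1,0.6,0],0],[1,[-0.1,0.6,0],0]])

```text
t: 11.7
eef_pos: [640.6, -144.0, 193.3]
tcp_rot: [2.312, 1.57, 2.448]
ft_force: [-0.1, -0.4, -0.3]
opening: 0.003
```

Request:
apply_moves(series=[[1,[0,0.1,0],0],[1,[0,0.15,0],0],[1,[0,0.15,0],0]])

```text
t: 12.08
eef_pos: [640.4, -142.7, 193.4]
tcp_rot: [1.23, 1.571, 1.367]
ft_force: [-0.2, -0.8, 0.2]
opening: 0.004
```

Request:
apply_moves(series=[[1,[0,0.08,0],0],[1,[0,0.15,0],0],[1,[0,0.15,0],0]])

```text
t: 12.45
eef_pos: [640.2, -141.2, 193.4]
tcp_rot: [1.498, 1.571, 1.634]
ft_force: [0.7, 0.3, -0.2]
opening: 0.009
```

Request:
apply_moves(series=[[1,[0,0.06,0],0],[1,[0,0.1,0],0],[1,[0,0.1,0],0]])

```text
t: 12.82
eef_pos: [640.1, -140.2, 193.4]
tcp_rot: [1.302, 1.571, 1.438]
ft_force: [-0.5, -0.5, -0.1]
opening: 0.004
```

Request:
apply_moves(series=[[1,[0,0.06,0],0],[1,[0,0.1,0],0],[1,[0,0.1,0],0]])

```text
t: 13.2
eef_pos: [640.0, -139.2, 193.4]
tcp_rot: [0.638, 1.571, 0.774]
ft_force: [-0.4, 0.4, -0.8]
opening: 0.004
```

Request:
apply_moves(series=[[1,[0,0.05,0],0],[1,[0,0.1,0],0],[1,[0,0.1,0],0]])

```text
t: 13.58
eef_pos: [639.9, -138.2, 193.4]
tcp_rot: [1.059, 1.571, 1.195]
ft_force: [0.1, 0.6, -0.6]
opening: 0.005
```

Request:
apply_moves(series=[[1,[0,0.05,0],0],[1,[0,0.1,0],0],[1,[0,0.1,0],0]])

```text
t: 13.95
eef_pos: [639.7, -137.2, 193.4]
tcp_rot: [1.071, 1.571, 1.207]
ft_force: [0.5, 0.7, 0.3]
opening: 0.004
```

Request:
apply_moves(series=[[1,[0,0.05,0],0],[1,[0,0.1,0],0],[1,[0,0.1,0],0]])

```text
t: 14.32
eef_pos: [639.6, -136.2, 193.4]
tcp_rot: [1.152, 1.571, 1.288]
ft_force: [-0.1, -0.3, -0.1]
opening: 0.001
```

Run:
```python
from h import *
s=monitor.state();print(s["t"],s["eef_pos"],s["ft_force"])
c=cams.read_camera("side");u0,v0,u1,v1=(300,200,360,250);cv2.imwrite("pics/side4.png",cv2.resize(c["image"][v0:v1,u0:u1],(720,600),interpolation=cv2.INTER_CUBIC)[:,:,::-1])
print( "tip",tocm(CTR,YAW,s["eef_pos"][:2]))
```

```text
14.325 [ 639.57127178 -136.24191656  193.4203218 ] [-0.10371967 -0.30293264 -0.09565128]
tip [  71.00444244 -168.55361685]
```

View pics/side4.png

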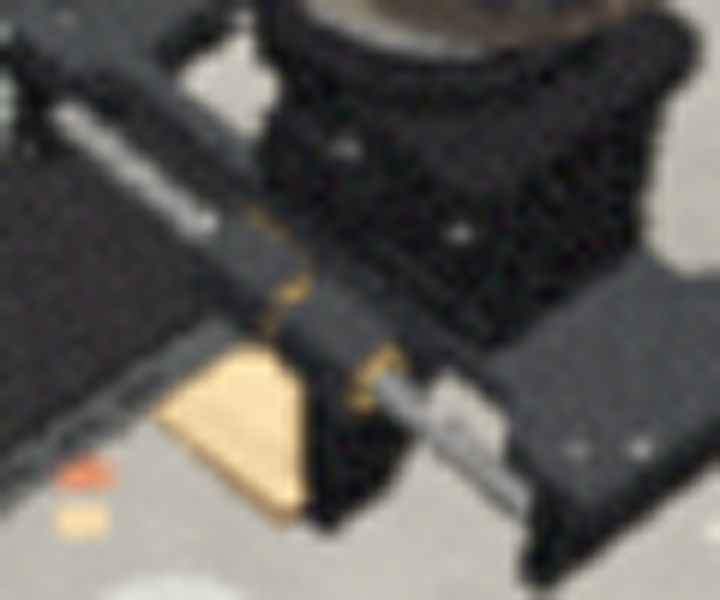

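The wedge is in contact with the finger, its thick-end corner at crop (295,520), and there is no resistance yet. I keep stepping.

Request:
apply_moves(series=[[1,[0,0.05,0],0],[1,[0,0.1,0],0],[1,[0,0.1,0],0]])

```text
t: 14.75
eef_pos: [639.4, -135.3, 193.4]
tcp_rot: [1.471, 1.571, 1.607]
ft_force: [-0.7, 0.3, 0.0]
opening: 0.003
```

Request:
apply_moves(series=[[1,[0,0.05,0],0],[1,[0,0.1,0],0],[1,[0,0.1,0],0]])

```text
t: 15.12
eef_pos: [639.3, -134.3, 193.4]
tcp_rot: [1.147, 1.571, 1.283]
ft_force: [1.0, 0.7, -0.0]
opening: 0.005
```

Run:
```python
from h import *
c=cams.read_camera("side");print(tocm(CTR,YAW,ray(c,(324.8,243.3),0)[0]))
for z in(4,):
  h=cv2.cvtColor(c["image"],cv2.COLOR_RGB2HSV);m=((h[...,0]>10)&(h[...,0]<25)&(h[...,1]>60)&(h[...,2]>140));m[:, :312]=0;m[:,340:]=0;m[:225]=0;m[250:]=0
  v,u=np.nonzero(m);P=np.array([tocm(CTR,YAW,p) for p in ray(c,np.c_[u,v],z)]);print(len(P),P.min(0),P.max(0))
print(monitor.state()["ft_force"])
```

```text
[  60.12856716 -164.20049463]
112 [  52.62407783 -162.15637606] [ 109.00284753 -117.52078019]
[-0.76711974  0.5455725   0.1814317 ]
```

Request:
apply_moves(series=[[1,[0,0.05,0],0],[1,[0,0.1,0],0],[1,[0,0.1,0],0]])

```text
t: 15.55
eef_pos: [639.2, -133.4, 193.5]
tcp_rot: [-0.624, 1.57, -0.487]
ft_force: [1.1, -1.6, -0.3]
opening: 0.007
```

Request:
apply_moves(series=[[1,[0,0.03,0],0],[1,[0,0.06,0],0],[1,[0,0.06,0],0]])

```text
t: 15.92
eef_pos: [639.2, -133.0, 193.5]
tcp_rot: [-0.703, 1.57, -0.567]
ft_force: [1.7, -5.2, -0.6]
opening: 0.007
```

The force has risen to 5.2 N, so the wedge is snug. I back off, lift and go above the corner.

Request:
apply_moves(series=[[1,[0,-0.5,0],0],[1,[0,-3,0],0],[1,[0,-3,0],0],[1,[-8,-3,0],0],[1,[-8,-3,0],0],[1,[-8,6.5,0],0],[1,[-8,6.5,0],0],[1,[-8,6.5,0],0],[1,[-8,6.5,0],0]])

```text
t: 17.05
eef_pos: [630.4, -68.8, 273.2]
tcp_rot: [2.549, 1.571, 2.685]
ft_force: [-0.2, 0.5, -0.1]
opening: 0.009
```

Run:
```python
from h import *
s=monitor.state();print(s["t"],s["eef_pos"],s["ft_force"]);print(sh(w(70,-100),53,np.pi/2+YAW))
```

```text
17.05 [630.37148743 -68.82537274 273.23478456] [-0.15939439  0.54393544 -0.07990188]
([3.01, 0.05, -0.08], np.float64(0.004))
```

Request:
apply_moves(series=[[1,[2.7,0,0],0],[1,[2.9,0,0],0],[1,[3.0,0,0],0],[1,[3.05,0,0],0],[1,[3.05,0,0],0],[1,[3.05,0,0],0]])

```text
t: 17.8
eef_pos: [630.3, -68.6, 243.4]
tcp_rot: [-0.531, 1.57, -0.395]
ft_force: [-1.3, -4.7, 6.4]
opening: 0.001
```

At 6.4 N the corner holds with the tip at 53.3 mm. I press a little firmer and hold.

Request:
apply_moves(series=[[1,[0.03,0,0],0],[1,[0.05,0,0],0],[1,[0.05,0,0],0],[1,[0.05,0,0],0]])

```text
t: 18.3
eef_pos: [630.3, -68.6, 243.3]
tcp_rot: [-0.591, 1.57, -0.455]
ft_force: [-3.3, -4.2, 10.4]
opening: 0.003
```

Request:
apply_moves(series=[[1,[-0.5,0,0],0],[1,[-6,0,0],0],[1,[-12,0,0],0],[1,[-16,0,0],0],[1,[-16,20,-26],0],[1,[-16,20,-26],0],[1,[-16,20,-26],0],[1,[-16,20,-26],0],[1,[-16,20,-26],0],[1,[-16,20,-26],0],[1,[-16,20,-26],0]])

```text
t: 19.68
eef_pos: [345.4, 94.9, 402.8]
tcp_rot: [0.119, 1.57, 0.257]
ft_force: [1.1, -1.5, 0.2]
opening: 0.002
```

Run:
```python
from h import *
s=monitor.state();print(s["t"],s["eef_pos"],s["ft_force"])
I=[]
for n,b in(("top",(170,150,340,270)),("side",(200,160,380,300))):
    c=cams.read_camera(n);u0,v0,u1,v1=b
    I.append(cv2.resize(c["image"][v0:v1,u0:u1],(400,int(400*(v1-v0)/(u1-u0))),interpolation=cv2.INTER_CUBIC)[:300,:,::-1])
    for x in wedges(c,6):print(n,x[0],x[1],tocm(CTR,YAW,x[2][0]).round(1),np.round(x[2][1]))
    print(n,cv2.minAreaRect(hob(c,(225,200) if n=="top" else (272,230)).astype(np.float32)))
h=min(i.shape[0] for i in I);cv2.imwrite("pics/end.png",np.hstack([i[:h] for i in I]))
```

```text
19.675 [345.39510705  94.90328269 402.83793807] [ 1.10463069 -1.52063262  0.21541905]
top [336. 156.] 394 [ 133.6 -317.5] [247.  48.]
top [289. 185.] 84 [  73.9 -144.6] [33. 25.]
top [192. 201.] 210 [ 70.7 165.9] [36. 59.]
top [303. 228.] 239 [ -67.7 -167.6] [33. 70.]
top [197. 244.] 220 [-66.  166.5] [35. 61.]
top ((547.3995361328125, 21.49176025390625), (192.85728454589844, 253.46209716796875), 7.504112720489502)
side [136. 129.] 592 [-119.7  648.7] [221. 117.]
side [140. 150.] 62 [-153.7  539.7] [ 22. 120.]
side [149. 157.] 134 [-150.8  482.1] [39. 88.]
side [148. 163.] 84 [-167.1  458.1] [ 24. 119.]
side [156. 170.] 157 [-156.7  401.6] [ 36. 103.]
side [388. 262.] 505 [ 150.8 -315.2] [257.  47.]
side ((544.3931884765625, 12.8096923828125), (196.68629455566406, 265.35479736328125), 7.697879791259766)
```

View pics/end.png

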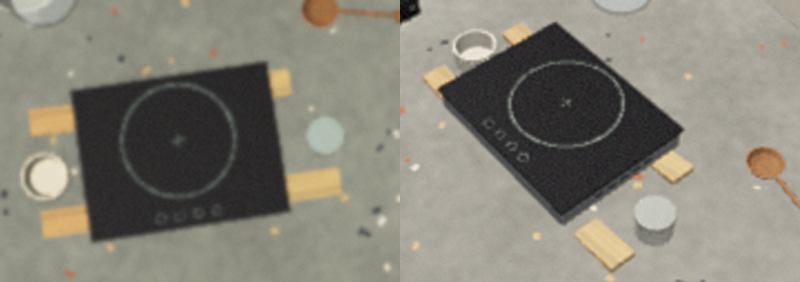

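The final picture shows the far right wedge tucked under the hob, its visible end at (280,82) left and (672,165) right. The hob and everything else are where they were. I hand in.

```bash
python3 -c "
from cell import job
print(job.job_done())"
```

```text
the job is handed in; nothing more can be done
None
```

The far right corner was the one that rocked. Its wedge is now snug under the foot, the corner no longer gives, and the job is handed in at about 20 s on the robot's clock.

- **Finding the corner:** near left and near right carried 34 N and 45 N without moving. Far right dipped about 4 mm by the fingertip reading. I pressed it twice to be sure: both presses stopped at the same depth, at 8 and 10 N. I did not test far left, because the loose corner was already found.
- **Wedging:** I pushed the far right wedge about 40 mm in along the hob's y axis. It slid freely, then resisted at 5.2 N, below the 6 N that would shift the hob, and I stopped there. Its thick end had reached about 157 to 162 mm from the hob's x axis by camera, which agrees roughly with the nominal 160 mm.
- **Re-press:** the corner stayed at about 53 mm under 6.4 N and then 10.4 N.
- **Last look:** the hob moved less than 1 mm and the other three wedges showed no measurable change. The tin, ramekin and spoon bowl looked unmoved, and the arm is well clear.

One small disagreement: wedge contact and snug came about 7 mm further along in fingertip position than my sums predicted. I put this down to narrower fingertips than assumed. The force and the pictures settled where to stop.

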